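# Tip a carton over onto the pantry board and seat it against the rail

## Task

Bring the standing yellow carton, upright and kept low, up to the low wooden board until its foot bears squarely against the board's front edge, then push high on its face so that it tips over that edge and lies flat on the board, top end towards the rail. Then push the lying carton forward, square and fully home against the rail's rubber-faced buffer, and bed it there with one firm but careful push of about 10 N; it dents at 25 N, so never press it that hard against the buffer. Never carry the carton high, and leave the tin and jars beside it alone.

Things in the scene. Friction and masses are not known exactly. Their poses are not given: they have to be found in the camera images.
- carton: Yellow stiff card carton, 64 mm thick (x), 105 wide (y), 150 tall (z), 0.48 to 0.78 kg, friction about 0.6; origin: centre of its underside. Starts upright, 15 to 45 mm short of the board's front edge, x towards the board, up to 0.15 rad off. Low pushes slide it; or pinch it across its thickness near the top, unweight it a few mm and move it. High pushes tip it; it overbalances at about 0.5 rad.
- carton_top (a point): The centre of the carton's top end, on its z axis 150 mm from its origin.
- carton_foot (a point): The middle of the carton's lower edge on its +x side, the edge that must meet the board: 32 mm along x from the carton's origin.
- board: Low bamboo board fixed to the worktop, 18 mm high, 160 mm wide (its y), from x = -0.095 to x = 0.115 in its own frame (x points away from the robot, z = 0 is the worktop). Its near end is a vertical metal edge; a rail stands across its far end. The carton must end lying on its own +x face, its z along the board's x.
- stop: The board's metal front edge, rigid and fixed: a strip 10 mm thick, 160 mm wide, 18 mm high, the stop for the carton's foot; origin at the centre of its underside. Its near face lies 5 mm to the robot's side of its origin (board x = -0.095).
- rail: Fixed wooden rail across the board, 46 mm high, with the rubber-faced buffer bar it carries in front of it. Origin: on the board, middle of the rail's own near face, board x = 0.098. The buffer's face stands 8 to 38 mm nearer than that (board x 0.060 to 0.090), rigid, at a setting that is not reported. A lying carton slides 10 to 60 mm before its top end meets it.
- tin: Food tin with a printed wrapper and bare metal ends, 75 mm wide, 110 mm tall. Bystander, to be left where it stands. Origin at the centre of its underside.
- spice: Spice jar with a yellow cap, 42 mm wide, 96 mm tall. Bystander, to be left where it stands. Origin at the centre of its underside.
- jar: Jar with a white lid and a green label, 63 mm wide, 104 mm tall. Bystander, to be left where it stands. Origin at the centre of its underside.

How it is judged:
By the outcome, as a careful person would: the job done as asked, in the order asked, and still so for the second after the job is handed in, with the robot touching nothing.
It also fails if it takes over 72 s, if anything falls off the work surface, if the arm or the gripper's body presses on something with over 40 N, if the wrist force passes 120 N, or if a joint passes its speed limit or range.

## Robot

A 6-joint arm with a two-finger parallel gripper is mounted at the origin on a cart in front of the work surface, level with it; the furniture and walls round the work are solid. World frame = base frame: x ahead of the robot, y to its left, z up, the work surface at z = 0. Lengths are in m, angles in degrees, forces in N, time in s.
With the tool pointing down it reaches from about 0.3 to 0.75 m from the base axis. Payload 8.5 kg.
Tool frame: the origin (TCP) lies midway between the tips of the shut fingers; the grasp point (between the pads) lies 19 mm behind it; z points along the fingers, y is the line along which they close (so a half turn about z gives the same grasp; the last joint's range is limited). The gripper opens to 88 mm and grips with 3 to 60 N. Pads are 18 mm wide; open, the fingers measure 123 mm over their backs; the gripper's body (75 mm by 187 mm) begins 45 mm behind the grasp point.
Start: joints at [-79.601, 21.807, 74.336, -0, 83.858, -12.336], TCP at [0.213, -0.507, 0.239] pointing down, gripper open.
Joint ranges: [-178.18, 178.18], [-50.72, 133.34], [12.68, 142.11], [-81.47, 261.47], [9.98, 163.14], [-165.26, 165.26]. Speed limits (degrees/s): [136.94, 136.94, 180, 180, 180, 180].

## Interface

Orientations are given as a 3x3 rotation matrix whose columns are the frame's x, y, z axes.
In Python, from bench import manip gives the robot as it stands.
- The arm moves only by the shell command python3 -m inch 'ROWS' [OPENING]. ROWS is JSON, a list of rows, each a list of 4 numbers: the shift along the tool's x, y, z in mm, then the turn about the tool's z in degrees. A call has 1 to 8 rows; each row is the pose to reach, as a shift and turn from the pose commanded when the call began, along the tool's axes at that moment; what a row does not reach only later rows make up. A row lasts 1/10 s, in which the tool goes at most 50 mm and 8.59 degrees, less where a joint would pass 70% of its speed; a pose out of reach is approached as far as the arm can. A call with a gripper value outside its range is refused whole. OPENING is the gripper's target within -1 to 1 (shut at 1, half-way at 0, fully open at -1), set as the call begins (- or left out, the last holds). The fingers move at their own pace and stop on an object; the grip force is fixed at half the most. Time passes only in rows, so rows that repeat a pose let the fingers close. It gives the time, the measured TCP pose, the force, the opening and the grip force at its end, in the units of the state.
- manip.state(): the state, without advancing time (a new reading comes with each control period).
- manip.get_image(name): name is "scene" or "side" or "wrist"; returns (picture, depth): 400x640x3 uint8, red, green, blue; 400x640 float32, m along the optical axis (not along the pixel's ray), 0 where there is no reading.
- manip.camera_params(name): a dict with "mtx" (3x3 intrinsics, pixels), "k1" (the pictures are not rectified: a ray, as slopes to the right and down, at radius r is drawn at 1 + k1 r^2 times it, then the intrinsics apply), "R" (3x3) and "t" (3): a world point X has camera coordinates R X + t. Camera axes: x right, y down, z forward; pixel columns grow to the right and rows downward; lengths in m; the calibration is good to about 2 mm. A picture is of the moment at which its call begins: read the wrist's pose just before it. camera_params takes no time and is no camera call; for the wrist camera it gives the pose at the moment of the call.
- manip.finish_job(): hands the job in; it is judged then, once.
Trained networks look in the newest picture that a camera, given by its name, has taken for a name from the list of things; names that differ only in an ending like _2 or _b are one class to them, and where a whole thing is asked for, a point or a joint stands for the part that bears it (a point fixed in the world has none). Each returns a list of dicts, best first, with "p" (0 to 1); they miss things now and then, are a little off and sometimes report something else, mostly with a low value. They report only what shows in the picture. A call takes as long as a camera call.
- manip.regions_of(camera, thing): "mask" (400x640 bool, what is visible of it) and "bbox" ([left, top, right, bottom] in pixels, round what is visible of it).
The state is a dict: "t": time; "joint_positions": joint angles; "joint_vel": joint speeds; "joint_efforts": joint torques, N m; "tcp_pos": TCP position; "orientation": TCP orientation; "contact_force": force on the tool from outside, world axes, zero at the start; "torque": the same for the moment, N m; "gripper_width": finger opening in m; "finger_force": force on a finger pad.
Only numpy, scipy, OpenCV 4.12 (cv2) and the standard library are available. Lean on these libraries where they do the work, as an engineer would, in place of code of your own. Each camera call takes 0.05 s, during which the arm holds its last target. There are 200 camera calls.

## Working session

There is one attempt and no reset: what is moved stays moved. The work goes in short steps, Python scripts to look and compute and a shell command to move; the robot and the scene stay as the last step left them, time stands still between calls to the robot, and variables do not carry over. Pictures are saved under pics/ and viewed, at most 10 in all, crops included, and the job is handed in when it is done.

```bash
mkdir -p pics; ls; cat > h.py <<'E'
import numpy as np, cv2
from bench import manip
def pts(cam, mask, d, P):
    v,u=np.nonzero(mask&(d>0)); z=d[v,u]
    k=np.array([P["k1"],0,0,0,0.]); 
    n=cv2.undistortPoints(np.stack([u,v],1).astype(float)[:,None],np.array(P["mtx"]),k)[:,0]
    C=np.c_[n*z[:,None],z]
    return (C-np.array(P["t"]))@np.array(P["R"])
def save(cam,name):
    im,d=manip.get_image(cam); cv2.imwrite(f"pics/{name}.png",im[:,:,::-1]); return im,d,manip.camera_params(cam)
E
python3 - <<'E'
from h import *
np.set_printoptions(precision=4,suppress=True)
for c in ["scene","side"]:
    im,d,P=save(c,c+"0")
    print(c, "campos",-np.array(P["R"]).T@P["t"])
    for t in ["carton","board","stop","rail","tin","spice","jar"]:
        r=manip.regions_of(c,t)[:1]
        for q in r:
            X=pts(c,q["mask"],d,P)
            print(t,round(q["p"],2),q["bbox"],len(X),np.percentile(X,[2,50,98],axis=0).round(3).tolist() if len(X) else None)
s=manip.state(); print(s["tcp_pos"],s["orientation"],s["t"],s["contact_force"])
a=cv2.imread("pics/scene0.png");b=cv2.imread("pics/side0.png")
cv2.imwrite("pics/both0.png",cv2.resize(np.vstack([a,b]),(480,600)))
E
```

```text
pics
scene campos [0.2763 0.634  0.6004]
carton 0.76 [349.3, 180.7, 397.1, 263.5] 3094 [[0.502, -0.021, 0.003], [0.525, 0.076, 0.106], [0.564, 0.083, 0.149]]
board 0.72 [253.4, 187.2, 349.8, 260.8] 4254 [[0.585, -0.014, 0.005], [0.698, 0.077, 0.016], [0.782, 0.146, 0.061]]
stop 0.61 [337.0, 235.7, 351.3, 257.6] 128 [[0.575, 0.045, 0.001], [0.581, 0.076, 0.015], [0.592, 0.105, 0.017]]
rail 0.55 [258.3, 189.4, 296.7, 235.8] 959 [[0.748, 0.001, 0.021], [0.766, 0.087, 0.052], [0.793, 0.145, 0.062]]
tin 0.63 [308.2, 257.9, 354.1, 328.4] 2450 [[0.487, 0.198, 0.003], [0.513, 0.249, 0.09], [0.554, 0.266, 0.109]]
spice 0.95 [275.8, 248.5, 297.9, 294.4] 939 [[0.602, 0.216, 0.004], [0.615, 0.243, 0.065], [0.64, 0.254, 0.097]]
jar 0.62 [348.3, 159.8, 374.3, 203.3] 692 [[0.568, -0.149, 0.008], [0.647, -0.103, 0.085], [0.676, 0.03, 0.148]]
side campos [0.2973 0.6908 0.6182]
carton 0.68 [346.9, 187.2, 394.0, 277.8] 3572 [[0.502, -0.019, 0.005], [0.527, 0.077, 0.108], [0.565, 0.083, 0.15]]
board 0.65 [238.8, 201.4, 344.7, 276.6] 5282 [[0.586, -0.018, 0.006], [0.7, 0.074, 0.017], [0.784, 0.145, 0.063]]
stop 0.48 [331.5, 241.8, 347.1, 270.3] 184 [[0.565, 0.02, -0.001], [0.583, 0.067, 0.016], [0.596, 0.103, 0.054]]
rail 0.7 [236.9, 195.5, 278.6, 253.5] 1155 [[0.748, 0.004, 0.022], [0.766, 0.089, 0.052], [0.79, 0.145, 0.064]]
tin 0.78 [306.6, 267.8, 353.2, 346.2] 3019 [[0.488, 0.197, 0.003], [0.516, 0.25, 0.09], [0.557, 0.265, 0.108]]
spice 0.79 [268.5, 264.7, 293.2, 320.0] 1185 [[0.603, 0.213, 0.005], [0.617, 0.243, 0.067], [0.641, 0.253, 0.096]]
jar 0.63 [334.5, 165.8, 364.8, 212.5] 903 [[0.622, -0.147, 0.008], [0.647, -0.104, 0.076], [0.675, -0.096, 0.104]]
[ 0.2125 -0.5073  0.2387] [[ 0.9223  0.3865  0.    ]
 [ 0.3865 -0.9223  0.    ]
 [ 0.      0.     -1.    ]] 0.8 [ 0.4256  0.6002 -0.6516]
```

View pics/both0.png

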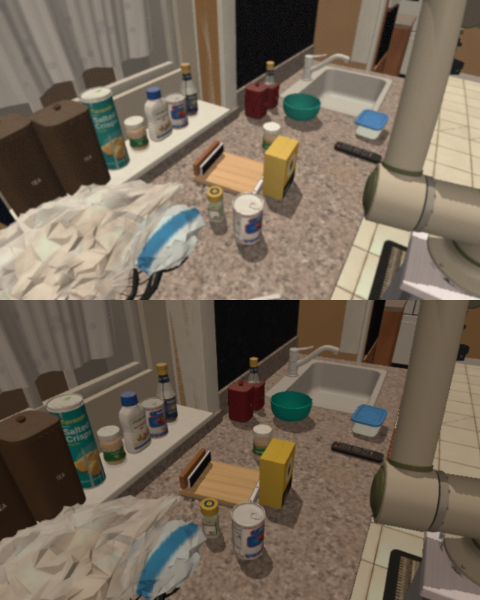

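The pictures show the carton at about (350-395, 180-275), the board to its left with the rail at (240-295, 190-250), the tin and spice jar in front of them, and the jar behind. Next I fit the poses.

```bash
cat > fit.py <<'E'
from h import *
np.set_printoptions(precision=4,suppress=True)
def allpts(c):
    im,d=manip.get_image(c);P=manip.camera_params(c); 
    X=pts(c,np.ones(d.shape,bool),d,P); col=im[d>0]; return X,col,im,d,P
E
python3 - <<'E'
from fit import *
for c in ["scene","side"]:
    X,col,im,d,P=allpts(c)
    box=(X[:,0]>.47)&(X[:,0]<.85)&(X[:,1]>-.1)&(X[:,1]<.19)
    X=X[box];col=col[box].astype(int)
    top=X[(X[:,2]>.143)&(X[:,2]<.157)&(X[:,0]<.6)]
    print(c,"cartontop",len(top),np.median(top[:,2]),cv2.minAreaRect((top[:,:2]*1000).astype(np.float32)))
    # carton left face: max-y side, y vs x
    f=X[(X[:,2]>.03)&(X[:,2]<.135)&(X[:,0]<.575)&(X[:,1]>.05)&(X[:,1]<.11)]
    p=np.polyfit(f[:,0],f[:,1],1); r=f[:,1]-np.polyval(p,f[:,0]); f=f[abs(r)<.004]; p=np.polyfit(f[:,0],f[:,1],1)
    print("left face slope rad",p,f[:,0].min(),f[:,0].max(),len(f))
    b=X[(X[:,2]>.013)&(X[:,2]<.023)&(X[:,0]>.57)]
    print("board",len(b),np.median(b[:,2]),cv2.minAreaRect((b[:,:2]*1000).astype(np.float32)))
    # left edge of board: max y per x bin ; front edge: min x per y bin ; rail
    xs=np.arange(.6,.74,.01); e=[(x+.005,np.percentile(b[(b[:,0]>x)&(b[:,0]<x+.01),1],99)) for x in xs]; print("left edge",np.polyfit(*np.array(e).T,1), np.array(e)[:,1])
    ys=np.arange(.09,.14,.005); e=[(y+.0025,np.percentile(b[(b[:,1]>y)&(b[:,1]<y+.005),0],1)) for y in ys]; print("front",np.polyfit(*np.array(e).T,1),np.array(e)[:,1])
    for lo,hi in [(.028,.038),(.038,.048),(.048,.058),(.059,.067)]:
        s=X[(X[:,2]>lo)&(X[:,2]<hi)&(X[:,0]>.68)&(X[:,0]<.83)]
        if len(s)<20: continue
        ys=np.arange(0,.14,.01); e=np.array([(y+.005,np.percentile(s[(s[:,1]>y)&(s[:,1]<y+.01),0],5)) for y in ys if ((s[:,1]>y)&(s[:,1]<y+.01)).sum()>3]); print("rail z",lo,np.polyfit(*e.T,1),e[:,1])
E
```

```text
scene cartontop 952 0.14794703977218104 ((537.3404541015625, 28.60213851928711), (64.91270446777344, 108.26701354980469), 4.864392280578613)
left face slope rad [0.1206 0.0155] 0.5004783791428622 0.5649577421984876 1040
board 3101 0.015436681036541082 ((691.8771362304688, 22.743263244628906), (209.3083953857422, 234.22222900390625), 8.799920082092285)
left edge [0.1514 0.0333] [0.1243 0.1267 0.129  0.1296 0.1316 0.1322 0.1324 0.1362 0.137  0.1377
 0.1393 0.1405 0.1422 0.1462 0.147 ]
front [2.3653 0.3328] [0.5783 0.5775 0.5753 0.5772 0.5818 0.5958 0.6045 0.6119 0.6345 0.6743
 0.7072]
rail z 0.028 [-0.1026  0.7636] [0.7652 0.7635 0.7621 0.7604 0.7594 0.7583 0.756  0.7544 0.753  0.7512
 0.75   0.7481 0.7473 0.7461 0.7632]
rail z 0.038 [-0.1009  0.7636] [0.766  0.7632 0.7624 0.7608 0.7593 0.7573 0.7563 0.7541 0.7537 0.7515
 0.7499 0.7492 0.7473 0.7463 0.7637]
rail z 0.048 [-0.0952  0.7636] [0.7659 0.7638 0.7621 0.7605 0.759  0.7582 0.7571 0.7544 0.7544 0.752
 0.7506 0.7491 0.7481 0.7471 0.7644]
rail z 0.059 [-0.1467  0.7847] [0.7847 0.7824 0.7821 0.7815 0.7776 0.7761 0.7753 0.7686 0.7719
[... 487 characters left out ...]
.1383
 0.1388 0.1422 0.1418 0.144  0.1449]
front [2.3398 0.3402] [0.577  0.5786 0.5769 0.5927 0.5951 0.6021 0.6074 0.6097 0.644  0.6735
 0.7091]
rail z 0.028 [-0.0943  0.7637] [0.7656 0.7641 0.7624 0.7609 0.7598 0.7586 0.7566 0.7553 0.7537 0.7522
 0.7505 0.7497 0.7484 0.748  0.7643]
rail z 0.038 [-0.0983  0.7638] [0.7657 0.7634 0.7629 0.7608 0.7594 0.7581 0.7556 0.7567 0.754  0.7521
 0.7505 0.7488 0.7483 0.7466 0.7638]
rail z 0.048 [-0.0949  0.7639] [0.7654 0.7637 0.7627 0.7613 0.76   0.7585 0.7569 0.7553 0.7538 0.7526
 0.7513 0.7498 0.7479 0.7468 0.765 ]
rail z 0.059 [-0.1577  0.778 ] [0.7802 0.7827 0.7697 0.7795 0.7664 0.7641 0.7651 0.7604 0.7708 0.7604
 0.7564 0.7552 0.7659 0.7514 0.7651]
```

```bash
cat > go.py <<'E'
import sys; from fit import *
# go.py x y z yaw_of_tool_x(deg): prints the row (mm, deg)
x,y,z,a=map(float,sys.argv[1:5]); s=manip.state(); R=np.array(s["orientation"]); p=np.array(s["tcp_pos"])
d=R.T@(np.array([x,y,z])-p)*1000
yaw=np.degrees(np.arctan2(R[1,0],R[0,0])); print("row",d.round(1),"turn",round((yaw-a+180)%360-180,2),"| tcp",p,"yaw",round(yaw,2),"F",np.array(s["contact_force"]).round(2),"t",s["t"])
E
python3 go.py .48 .02 .30 95.5
```

```text
row [ 450.4 -382.9  -61.3] turn -72.76 | tcp [ 0.2126 -0.5073  0.2387] yaw 22.74 F [-0.34 -0.65  0.18] t 0.9
```

```bash
python3 -m inch '[[36,-31,-15,0],[72,-61,-30,-8],[108,-92,-45,-16],[144,-122,-61,-24],[180,-153,-61,-32],[216,-184,-61,-40],[252,-214,-61,-48],[288,-245,-61,-56]]' -1; python3 go.py .48 .02 .30 95.5
```

```text
t: 1.7
tcp_pos: [0.3839, -0.1682, 0.3]
orientation: [[0.19, 0.982, 0.001], [0.982, -0.19, -0.001], [-0.0, 0.001, -1.0]]
contact_force: [0.3, -0.7, -1.1]
gripper_width: 0.0881
finger_force: 0.0
row [203.   58.5  -0. ] turn -16.46 | tcp [ 0.3839 -0.1682  0.3   ] yaw 79.04 F [ 0.34 -0.65 -1.07] t 1.7
```

```bash
python3 -m inch '[[36,11,0,-4],[73,22,0,-8],[109,33,0,-12],[146,44,0,-16],[182,53,0,-16.4],[203,58.5,0,-16.4],[203,58.5,0,-16.4],[203,58.5,0,-16.4]]'; python3 - <<'E'
from fit import *
X,col,im,d,P=allpts("wrist")
cv2.imwrite("pics/w1.png",im[:,:,::-1])
np.savez("w1.npz",X=X,col=col)
print("cam",-np.array(P["R"]).T@P["t"], manip.state()["tcp_pos"])
top=X[(X[:,2]>.143)&(X[:,2]<.157)&(X[:,0]<.62)&(X[:,0]>.46)&(abs(X[:,1]-.03)<.09)]
print(len(top),cv2.minAreaRect((top[:,:2]*1000).astype(np.float32)) if len(top)>9 else 0)
print(np.percentile(X,[1,50,99],axis=0))
E
```

```text
t: 2.5
tcp_pos: [0.4804, 0.0175, 0.2996]
orientation: [[-0.09, 0.996, -0.0], [0.996, 0.09, -0.0], [-0.0, -0.0, -1.0]]
contact_force: [-0.6, 0.3, 0.5]
gripper_width: 0.0879
finger_force: 0.0
cam [0.4727 0.0953 0.4459] [0.4802 0.0171 0.2997]
5933 ((537.7871704101562, 25.292842864990234), (65.41059875488281, 104.78675842285156), 4.948665618896484)
[[-0.8361 -0.7561 -0.9129]
 [ 0.4801  0.0401  0.0017]
 [ 0.9142  0.4081  0.4025]]
```

View pics/w1.png

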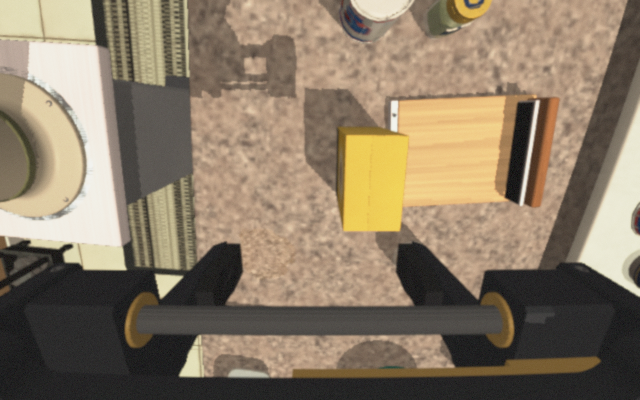

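The wrist view shows the carton's top at (340-406, 127-230), the board's near edge at x about 393 and the black buffer at 510-537. Next I fit the board edge.

```bash
python3 - <<'E'
from fit import *
Z=np.load("w1.npz");X=Z["X"]
b=X[(X[:,2]>.013)&(X[:,2]<.023)&(X[:,0]>.565)&(X[:,0]<.74)&(X[:,1]>-.05)&(X[:,1]<.16)]
print(np.median(b[:,2]),cv2.minAreaRect((b[:,:2]*1000).astype(np.float32)))
def edge(s,i,j,lo,hi,pc,st=.005):
    e=[]
    for v in np.arange(lo,hi,st):
        m=(s[:,i]>v)&(s[:,i]<v+st)
        if m.sum()>5: e.append((v+st/2,np.percentile(s[m,j],pc)))
    e=np.array(e);p=np.polyfit(*e.T,1);return p,(e[:,1]-np.polyval(p,e[:,0])).std()
print("left",edge(b,0,1,.6,.73,99)); print("right",edge(b,0,1,.63,.73,1)); print("front",edge(b,1,0,.085,.115,1))
r=X[(X[:,2]>.03)&(X[:,2]<.07)&(X[:,0]>.70)&(X[:,0]<.80)&(X[:,1]>-.03)&(X[:,1]<.15)]
print("buf",edge(r,1,0,.0,.13,2))
E
python3 go.py .5375 .0265 .20 95.2
```

```text
0.018537756612773522 ((666.8748779296875, 50.85134506225586), (169.1868896484375, 160.34019470214844), 8.283926010131836)
left (array([0.1422, 0.0349]), np.float64(0.0005944485564779146))
right (array([ 0.1476, -0.1254]), np.float64(0.0005535159228278424))
front (array([-0.1433,  0.5898]), np.float64(0.00019635451768396756))
buf (array([-0.1473,  0.7654]), np.float64(0.0002177837424649529))
row [ 4.3 57.9 99.7] turn -0.08 | tcp [0.4802 0.0171 0.2997] yaw 95.12 F [ 0.19 -1.76  0.26] t 2.55
```

```bash
python3 -m inch '[[4,40,20,0],[4,58,60,0],[4,58,100,0],[4,58,145,0],[4,58,185,0],[4,58,196,0],[4,58,196,0],[4,58,196,0]]'; python3 go.py .5375 .0265 .103 95.2
```

```text
t: 3.35
tcp_pos: [0.5389, 0.0262, 0.1056]
orientation: [[-0.089, 0.996, 0.003], [0.996, 0.089, -0.001], [-0.001, 0.003, -1.0]]
contact_force: [0.5, -0.2, -0.6]
gripper_width: 0.0881
finger_force: 0.0
row [ 0.4 -1.4  2.6] turn -0.11 | tcp [0.5389 0.0262 0.1056] yaw 95.09 F [ 0.46 -0.22 -0.59] t 3.35
```

```bash
python3 -m inch '[[0,0,1,0],[0,0,1,0],[0,0,1,0],[0,0,1,0],[0,0,1,0],[0,0,1,0],[0,0,1,0],[0,0,1,0]]' 1; python3 -m inch '[[0,0,0,0],[0,0,0,0],[0,0,-1,0],[0,0,-2,0],[0,0,-3,0],[0,0,-4,0],[0,0,-4,0],[0,0,-4,0]]'; python3 go.py .5375 .0265 .103 98.4
```

```text
t: 4.15
tcp_pos: [0.5381, 0.0268, 0.1035]
orientation: [[-0.09, 0.996, 0.001], [0.996, 0.09, -0.0], [-0.0, 0.001, -1.0]]
contact_force: [-3.1, -0.0, 5.7]
gripper_width: 0.064
finger_force: 30.0
t: 4.95
tcp_pos: [0.5379, 0.0269, 0.1066]
orientation: [[-0.09, 0.996, -0.0], [0.996, 0.09, 0.0], [0.0, -0.0, -1.0]]
contact_force: [-0.7, -0.2, -5.3]
gripper_width: 0.0637
finger_force: 30.0
row [-0.3 -0.4  3.6] turn -3.26 | tcp [0.5379 0.0269 0.1066] yaw 95.14 F [-0.72 -0.18 -5.28] t 4.95
```

```bash
python3 -m inch '[[1,2,0,-1],[2,4,0,-2],[3,6,0,-3],[4,8,0,-3.3],[5,10,0,-3.3],[5.6,11,0,-3.3],[5.6,11,0,-3.3],[5.6,11,0,-3.3]]'; python3 go.py .5375 .0265 .103 98.4
```

```text
t: 5.75
tcp_pos: [0.5483, 0.0334, 0.1067]
orientation: [[-0.147, 0.989, -0.0], [0.989, 0.147, -0.0], [0.0, -0.0, -1.0]]
contact_force: [0.3, -0.9, -4.8]
gripper_width: 0.0637
finger_force: 30.0
row [ -5.3 -11.7   3.7] turn 0.03 | tcp [0.5483 0.0334 0.1067] yaw 98.43 F [ 0.31 -0.9  -4.77] t 5.75
```

Aligned to the board; now I lower it almost to the worktop and press gently forward.

```bash
python3 -m inch '[[0,1,1,0],[0,2,2,0],[0,3,2,0],[0,3.5,2,0],[0,4,2,0],[0,4,2,0]]';python3 -m inch '[[0,0.5,0,0],[0,1,0,0],[0,1.5,0,0],[0,1.5,0,0]]'; python3 go.py .5375 .0265 .103 98.4
```

```text
t: 6.35
tcp_pos: [0.5523, 0.034, 0.1047]
orientation: [[-0.147, 0.989, -0.0], [0.989, 0.147, -0.0], [0.0, -0.0, -1.0]]
contact_force: [0.4, 1.1, -6.0]
gripper_width: 0.064
finger_force: 30.0
t: 6.75
tcp_pos: [0.5527, 0.0342, 0.1045]
orientation: [[-0.147, 0.989, -0.003], [0.989, 0.147, -0.0], [0.0, -0.003, -1.0]]
contact_force: [-6.1, -1.3, -1.5]
gripper_width: 0.0637
finger_force: 30.0
row [ -5.3 -16.2   1.6] turn 0.05 | tcp [0.5527 0.0342 0.1045] yaw 98.45 F [-6.11 -1.29 -1.51] t 6.75
```

```bash
python3 -m inch '[[0,0.3,0.5,0],[0,0.3,1,0],[0,0.3,1.5,0],[0,0.3,1.5,0],[0,0.3,1.5,0]]'; python3 go.py .5375 .0265 .103 98.4
```

```text
t: 7.25
tcp_pos: [0.5527, 0.0342, 0.1036]
orientation: [[-0.147, 0.989, -0.003], [0.989, 0.147, -0.0], [0.0, -0.003, -1.0]]
contact_force: [-9.5, -1.0, 3.7]
gripper_width: 0.0634
finger_force: 30.0
row [ -5.4 -16.2   0.7] turn 0.05 | tcp [0.5527 0.0342 0.1036] yaw 98.45 F [-9.51 -0.98  3.71] t 7.25
```

```bash
python3 -m inch '[[0,-0.5,0,0],[0,-0.8,0,0],[0,-0.8,0,0],[0,-0.8,0,0],[0,-0.8,0,0],[0,-0.8,0,0],[0,-0.8,0,0]]' -1;  python3 -m inch '[[0,0,-20,0],[0,0,-50,0],[0,0,-90,0],[0,-30,-130,0],[0,-80,-150,0],[0,-80,-150,0],[0,-80,-150,0]]' ; python3 - <<'E'
from fit import *
X,col,im,d,P=allpts("wrist")
cv2.imwrite("pics/w2.png",im[:,:,::-1])
top=X[(X[:,2]>.143)&(X[:,2]<.157)&(X[:,0]<.62)&(X[:,0]>.46)&(abs(X[:,1]-.03)<.09)]
print(len(top),cv2.minAreaRect((top[:,:2]*1000).astype(np.float32)))
r=X[(X[:,2]>.03)&(X[:,2]<.07)&(X[:,0]>.70)&(X[:,0]<.80)&(X[:,1]>-.03)&(X[:,1]<.15)]
print(manip.state()["tcp_pos"])
E
python3 go.py .47 .025 .20 8.4
```

```text
t: 7.95
tcp_pos: [0.5534, 0.0341, 0.1033]
orientation: [[-0.147, 0.989, 0.0], [0.989, 0.147, 0.0], [-0.0, 0.0, -1.0]]
contact_force: [-0.5, -0.4, 0.7]
gripper_width: 0.088
finger_force: 0.0
t: 8.65
tcp_pos: [0.4739, 0.0223, 0.254]
orientation: [[-0.146, 0.989, 0.002], [0.989, 0.146, -0.0], [-0.001, 0.002, -1.0]]
contact_force: [-0.1, -0.2, -0.3]
gripper_width: 0.0876
finger_force: 0.0
7553 ((552.5426635742188, 32.60056686401367), (65.78298950195312, 105.82463836669922), 8.284895896911621)
[0.4745 0.0224 0.2532]
row [ 3.3 -4.1 53.2] turn 90.02 | tcp [0.4745 0.0224 0.2532] yaw 98.42 F [ 0.39 -0.23  0.59] t 8.7
```

View pics/w2.png

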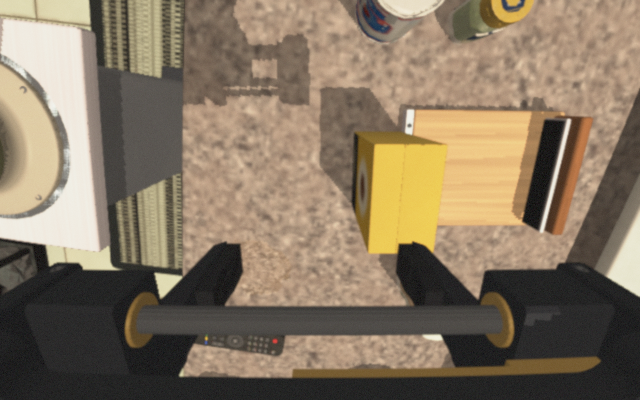

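```bash
python3 -m inch '[[1,0,0,8],[1,2,0,16],[1,4,0,24],[1,6,0,32],[1,8,0,40],[1,10,0,48],[1,12,0,56],[1,12,0,64]]' 0; python3 go.py .4834 .0229 .128 8.4
```

```text
t: 9.5
tcp_pos: [0.4871, 0.0252, 0.2518]
orientation: [[0.828, 0.561, -0.002], [0.561, -0.828, 0.0], [-0.001, -0.002, -1.0]]
contact_force: [1.2, -0.0, -0.4]
gripper_width: 0.0446
finger_force: 0.0
row [ -4.2   0.1 123.8] turn 25.72 | tcp [0.4871 0.0252 0.2518] yaw 34.12 F [ 1.2  -0.04 -0.41] t 9.5
```

```bash
python3 -m inch '[[-4,0,0,8],[-4,0,20,16],[-4,0,60,24],[-4,0,100,25.9],[-4,0,121,25.9],[-4,0,121,25.9],[-4,0,121,25.9]]'; python3 go.py .4933 .0244 .128 8.4
```

```text
t: 10.2
tcp_pos: [0.4834, 0.0229, 0.132]
orientation: [[0.989, 0.149, -0.001], [0.149, -0.989, 0.0], [-0.001, -0.0, -1.0]]
contact_force: [0.3, 0.6, 0.4]
gripper_width: 0.0442
finger_force: 0.0
row [10. -0.  4.] turn 0.15 | tcp [0.4834 0.0229 0.132 ] yaw 8.55 F [0.28 0.57 0.44] t 10.2
```

```bash
python3 -m inch '[[6,0,2,0.1],[12,0,3,0.1],[18,0,3,0.1],[23,0,3,0.1],[25,0,3,0.1],[27,0,3,0.1],[29,0,3,0.1],[31,0,3,0.1]]'; python3 -m inch '[[2,0,0,0],[4,0,0,0],[6,0,0,0],[8,0,0,0]]'; python3 - <<'E'
from fit import *
save("side","s1")
i=cv2.imread("pics/s1.png")[130:330,200:500]; cv2.imwrite("pics/s1c.png",cv2.resize(i,(600,400)))
E
```

```text
t: 11.0
tcp_pos: [0.5129, 0.0275, 0.1293]
orientation: [[0.989, 0.147, -0.001], [0.147, -0.989, -0.0], [-0.001, -0.0, -1.0]]
contact_force: [-3.8, -0.6, 3.1]
gripper_width: 0.044
finger_force: 1.6
t: 11.4
tcp_pos: [0.5214, 0.0287, 0.1293]
orientation: [[0.989, 0.147, 0.0], [0.147, -0.989, 0.0], [0.0, -0.0, -1.0]]
contact_force: [-2.7, -1.1, 2.9]
gripper_width: 0.0441
finger_force: 1.4
```

View pics/s1c.png

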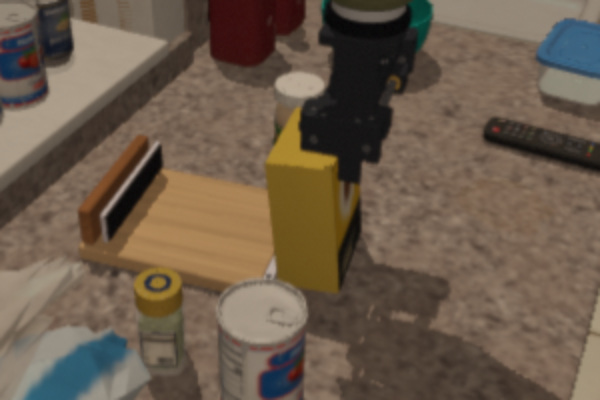

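```bash
python3 -m inch '[[4,0,0,0],[8,0,0,0],[12,0,0,0],[16,0,0,0],[20,0,0,0],[24,0,0,0],[28,0,0,0],[31,0,0,0]]'; python3 -m inch '[[2,0,0,0],[4,0,0,0],[5,0,0,0],[5,0,0,0]]'
```

```text
t: 12.25
tcp_pos: [0.5523, 0.0333, 0.1292]
orientation: [[0.989, 0.147, 0.0], [0.147, -0.989, 0.0], [0.0, -0.0, -1.0]]
contact_force: [-0.7, -0.1, 0.6]
gripper_width: 0.0443
finger_force: 0.5
t: 12.65
tcp_pos: [0.5569, 0.034, 0.1292]
orientation: [[0.989, 0.147, -0.0], [0.147, -0.989, -0.0], [-0.0, -0.0, -1.0]]
contact_force: [0.0, 0.7, 1.3]
gripper_width: 0.0443
finger_force: 0.2
```

```bash
python3 -m inch '[[2,0,0,0],[4,0,0,0],[6,0,0,0],[8,0,0,0],[8,0,0,0],[8,0,0,0],[8,0,0,0],[8,0,0,0]]'; python3 - <<'E'
from fit import *
save("side","s2")
i=cv2.imread("pics/s2.png")[130:330,200:500]; cv2.imwrite("pics/s2c.png",cv2.resize(i,(600,400)))
E
```

```text
t: 13.45
tcp_pos: [0.5647, 0.0351, 0.1293]
orientation: [[0.989, 0.147, -0.0], [0.147, -0.989, -0.0], [-0.0, 0.0, -1.0]]
contact_force: [-0.6, -0.2, -1.0]
gripper_width: 0.0439
finger_force: 0.0
```

View pics/s2c.png

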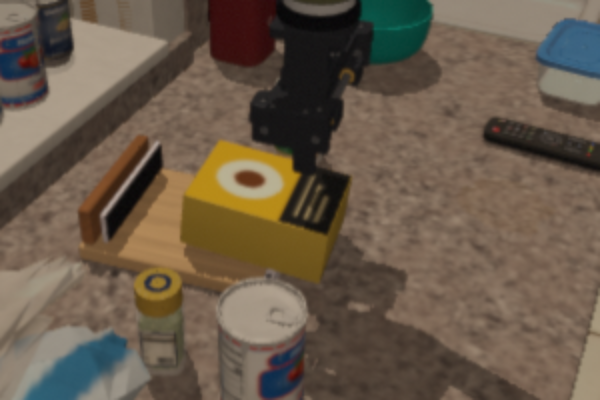

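The carton lies flat on the board (185-350, 145-285 in the crop), top end towards the rail. I back off and measure it.

```bash
python3 -m inch '[[-20,0,-5,0],[-50,0,-5,0],[-80,0,-5,0],[-110,0,-5,0],[-110,0,-5,0],[-110,0,-5,0]]'; python3 - <<'E'
from fit import *
n=np.array([.9894,.1452]);m=np.array([-.1452,.9894])
for c in ["scene","side","wrist"]:
    X,col,im,d,P=allpts(c)
    t=X[(X[:,2]>.074)&(X[:,2]<.09)&(X[:,0]>.52)&(X[:,0]<.75)&(X[:,1]>-.06)&(X[:,1]<.13)]
    R=cv2.minAreaRect((t[:,:2]*1000).astype(np.float32)); q=np.array(R[0])/1000
    print(c,len(t),np.median(t[:,2]),R,"bufgap",.7654*.9894-.075-q@n,"nearend board x",q@n-.075-.5835-.095)
E
python3 go.py .50 .0255 .045 8.4
```

```text
t: 14.1
tcp_pos: [0.4563, 0.0189, 0.1347]
orientation: [[0.989, 0.146, 0.001], [0.146, -0.989, -0.0], [0.001, 0.0, -1.0]]
contact_force: [-0.4, 0.6, 0.6]
gripper_width: 0.044
finger_force: 0.0
scene 2021 0.07979361801917388 ((613.3092041015625, 45.04554748535156), (151.4720458984375, 107.79940032958984), 8.731145858764648) bufgap 0.06893801996704108 nearend board x -0.14015125996704106
side 2434 0.08059710229787567 ((613.527587890625, 45.265953063964844), (150.86146545410156, 109.22157287597656), 8.76333999633789) bufgap 0.06868994815612794 nearend board x -0.13990318815612793
wrist 17485 0.08240693227430257 ((569.0725708007812, 34.85675811767578), (60.26302719116211, 105.88643646240234), 8.529111862182617) bufgap 0.11418515717102062 nearend board x -0.18539839717102066
row [43.5 -0.2 89.3] turn 0.04 | tcp [0.4569 0.019  0.1343] yaw 8.44 F [ 0.88 -0.26  0.48] t 14.25
```

```bash
python3 -m inch '[[0,-2,30,0],[10,-2.5,60,0],[25,-3,86,0],[40,-3.2,88,0],[48,-3.2,88,0],[48,-3.2,88,0],[48,-3.2,88,0]]'; python3 go.py .5259 .0322 .045 8.4
```

```text
t: 14.95
tcp_pos: [0.5029, 0.0292, 0.0466]
orientation: [[0.989, 0.147, 0.001], [0.147, -0.989, -0.0], [0.001, 0.0, -1.0]]
contact_force: [0.8, -0.1, 0.5]
gripper_width: 0.0441
finger_force: 0.0
row [23.2  0.4  1.6] turn 0.05 | tcp [0.5029 0.0292 0.0466] yaw 8.45 F [ 0.76 -0.14  0.52] t 14.95
```

```bash
python3 -m inch '[[5,0,0,0],[10,0,0,0],[15,0,0,0],[20,0,0,0],[24,0,0,0],[27,0,0,0],[30,0,0,0],[33,0,0,0]]';python3 -m inch '[[4,0,0,0],[8,0,0,0],[12,0,0,0],[16,0,0,0],[20,0,0,0],[24,0,0,0],[28,0,0,0],[32,0,0,0]]'; python3 - <<'E'
from fit import *
n=np.array([.9894,.1452])
for c in ["scene","side"]:
    X,col,im,d,P=allpts(c)
    t=X[(X[:,2]>.074)&(X[:,2]<.09)&(X[:,0]>.52)&(X[:,0]<.76)&(X[:,1]>-.06)&(X[:,1]<.13)]
    R=cv2.minAreaRect((t[:,:2]*1000).astype(np.float32)); q=np.array(R[0])/1000
    print(c,np.median(t[:,2]),R,q@n,"tcp p",np.array(manip.state()["tcp_pos"])[:2]@n)
E
```

```text
t: 15.75
tcp_pos: [0.5347, 0.0341, 0.0462]
orientation: [[0.989, 0.147, -0.002], [0.147, -0.989, 0.0], [-0.002, -0.0, -1.0]]
contact_force: [-5.1, -1.8, 3.5]
gripper_width: 0.044
finger_force: 2.5
t: 16.55
tcp_pos: [0.5676, 0.0388, 0.0462]
orientation: [[0.989, 0.147, -0.0], [0.147, -0.989, 0.0], [-0.0, -0.0, -1.0]]
contact_force: [-3.1, 0.0, 0.9]
gripper_width: 0.0439
finger_force: 1.8
scene 0.07961204631560231 ((644.8212280273438, 50.453330993652344), (165.0223846435547, 107.7015380859375), 7.9717698097229) 0.6453119466705323 tcp p 0.5678288594145967
side 0.08060872329288515 ((652.9724731445312, 50.61132049560547), (150.62889099121094, 108.11127471923828), 8.177807807922363) 0.653399728665161 tcp p 0.5677816282903603
```

```bash
python3 -m inch '[[4,0,0,0],[8,0,0,0],[12,0,0,0],[15,0,0,0],[18,0,0,0],[20,0,0,0],[22,0,0,0],[23,0,0,0]]';python3 -m inch '[[0.7,0,0,0],[1.4,0,0,0],[2,0,0,0]]'
```

```text
t: 17.45
tcp_pos: [0.5901, 0.0421, 0.0463]
orientation: [[0.989, 0.147, 0.0], [0.147, -0.989, 0.0], [0.0, -0.0, -1.0]]
contact_force: [-3.8, -1.0, 1.9]
gripper_width: 0.044
finger_force: 1.9
t: 17.75
tcp_pos: [0.5919, 0.0424, 0.0462]
orientation: [[0.989, 0.147, -0.0], [0.147, -0.989, 0.0], [-0.0, -0.0, -1.0]]
contact_force: [-2.8, -0.4, 0.1]
gripper_width: 0.0442
finger_force: 1.7
```

```bash
python3 -m inch '[[0.7,0,0,0],[1.2,0,0,0]]'
```

```text
t: 17.95
tcp_pos: [0.5932, 0.0426, 0.0463]
orientation: [[0.989, 0.147, 0.0], [0.147, -0.989, 0.0], [0.0, -0.0, -1.0]]
contact_force: [-3.3, -0.8, 0.7]
gripper_width: 0.0443
finger_force: 1.7
```

```bash
python3 -m inch '[[0.5,0,0,0],[1,0,0,0]]';python3 -m inch '[[0.5,0,0,0],[0.5,0,0,0]]';python3 -m inch '[[0.5,0,0,0],[0.5,0,0,0]]'
```

```text
t: 18.15
tcp_pos: [0.5942, 0.0427, 0.0462]
orientation: [[0.989, 0.147, -0.0], [0.147, -0.989, 0.0], [-0.0, -0.0, -1.0]]
contact_force: [-3.2, -0.3, 0.8]
gripper_width: 0.0441
finger_force: 1.6
t: 18.35
tcp_pos: [0.5947, 0.0428, 0.0462]
orientation: [[0.989, 0.147, 0.0], [0.147, -0.989, 0.0], [0.0, -0.0, -1.0]]
contact_force: [-3.5, -0.3, -0.5]
gripper_width: 0.0441
finger_force: 1.3
t: 18.55
tcp_pos: [0.5952, 0.0429, 0.0462]
orientation: [[0.989, 0.147, 0.0], [0.147, -0.989, 0.0], [0.0, 0.0, -1.0]]
contact_force: [-2.9, -1.2, 1.1]
gripper_width: 0.0441
finger_force: 1.3
```

```bash
for i in 1 2 3; do python3 -m inch '[[0.5,0,0,0],[0.5,0,0,0]]' | grep -E 'tcp|contact|finger_f'; done
```

```text
tcp_pos: [0.5957, 0.043, 0.0462]
contact_force: [-2.1, -0.1, 0.7]
finger_force: 1.3
tcp_pos: [0.5962, 0.043, 0.0463]
contact_force: [-1.6, -0.1, 0.1]
finger_force: 1.3
tcp_pos: [0.5967, 0.0431, 0.0462]
contact_force: [-2.4, -0.9, -0.6]
finger_force: 1.3
```

```bash
for i in 1 2; do python3 -m inch '[[0.5,0,0,0],[0.5,0,0,0]]' | grep -E 'tcp|contact|finger_f'; done; python3 - <<'E'
from fit import *
n=np.array([.9894,.1452])
X,col,im,d,P=allpts("side")
t=X[(X[:,2]>.074)&(X[:,2]<.09)&(X[:,0]>.55)&(X[:,0]<.79)&(X[:,1]>-.06)&(X[:,1]<.14)]
R=cv2.minAreaRect((t[:,:2]*1000).astype(np.float32)); q=np.array(R[0])/1000
print(np.median(t[:,2]),R,q@n,.7573-.075-q@n)
E
```

```text
tcp_pos: [0.5972, 0.0432, 0.0462]
contact_force: [-3.5, -0.9, -0.2]
finger_force: 1.3
tcp_pos: [0.5976, 0.0433, 0.0463]
contact_force: [-2.3, -0.6, 0.2]
finger_force: 1.2
0.08064799266049671 ((682.7984619140625, 54.97660827636719), (149.82630920410156, 109.00343322753906), 8.297027587890625) 0.6835434017395019 -0.0012434017395018815
```

```bash
for i in 1 2 3; do python3 -m inch '[[0.4,0,0,0],[0.4,0,0,0]]' | grep -E 'tcp|contact|finger_f'; done
```

```text
tcp_pos: [0.5979, 0.0433, 0.0462]
contact_force: [-3.1, -0.6, 0.8]
finger_force: 1.8
tcp_pos: [0.5979, 0.0433, 0.0463]
contact_force: [-5.6, -1.1, 1.3]
finger_force: 2.9
tcp_pos: [0.5979, 0.0433, 0.0463]
contact_force: [-8.0, -1.1, 2.6]
finger_force: 4.0
```

Home against the buffer; finish this same push at about 13 N on the wrist (roughly 10 N on the buffer plus sliding friction), then release.

```bash
python3 -m inch '[[0.3,0,0,0],[0.5,0,0,0],[0.5,0,0,0]]' | grep -E 'tcp|contact|finger_f';  python3 -m inch '[[0.3,0,0,0],[0.3,0,0,0],[0.3,0,0,0],[0.3,0,0,0]]' | grep -E 'tcp|contact|finger_f'
```

```text
tcp_pos: [0.5979, 0.0434, 0.0463]
contact_force: [-10.3, -2.2, 5.4]
finger_force: 5.3
tcp_pos: [0.5979, 0.0434, 0.0463]
contact_force: [-12.6, -1.8, 5.4]
finger_force: 6.1
```

```bash
python3 -m inch '[[-1,0,0,0],[-3,0,0,0],[-10,0,0,0],[-30,0,0,0],[-60,0,-20,0],[-90,0,-60,0],[-110,0,-100,0],[-110,0,-130,0]]'; python3 -m inch '[[0,0,-20,0],[0,0,-20,0],[0,0,-20,0]]' >/dev/null; python3 - <<'E'
from fit import *
n=np.array([.9894,.1452])
for c in ["scene","side","wrist"]:
    X,col,im,d,P=allpts(c)
    t=X[(X[:,2]>.074)&(X[:,2]<.09)&(X[:,0]>.55)&(X[:,0]<.79)&(X[:,1]>-.06)&(X[:,1]<.14)]
    R=cv2.minAreaRect((t[:,:2]*1000).astype(np.float32)); q=np.array(R[0])/1000
    print(c,np.median(t[:,2]),R,q@n)
    cv2.imwrite(f"pics/f_{c}.png",im[:,:,::-1])
i=cv2.imread("pics/f_side.png")[130:330,200:500]; w=cv2.imread("pics/f_wrist.png")
cv2.imwrite("pics/f.png",np.hstack([cv2.resize(i,(400,267)),cv2.resize(w,(400,267))]))
E
```

```text
t: 21.7
tcp_pos: [0.4889, 0.0273, 0.1787]
orientation: [[0.989, 0.146, 0.002], [0.146, -0.989, -0.0], [0.002, 0.0, -1.0]]
contact_force: [0.3, 0.0, -0.4]
gripper_width: 0.0441
finger_force: 0.0
scene 0.07967219707249454 ((682.1867065429688, 56.31480407714844), (151.85899353027344, 107.00471496582031), 8.15802001953125) 0.6831324370056151
side 0.08059120438173031 ((682.89111328125, 54.950592041015625), (150.88890075683594, 108.24519348144531), 8.627667427062988) 0.6836312934448242
wrist 0.08257888161619553 ((629.7692260742188, 44.103519439697266), (44.11184310913086, 105.65921020507812), 8.61634635925293) 0.629497503300476
```

View pics/f.png

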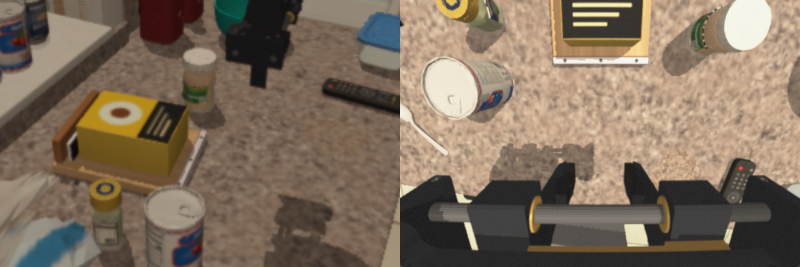

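The carton (75-190, 92-175 in the side view) lies flat and square on the board, touching the buffer. The tin and jars are untouched and the gripper is clear.

```bash
python3 -c "
from bench import manip; print(manip.finish_job())"
```

```text
the job is handed in; nothing more can be done
None
```

The job is handed in at about 22 s: the carton was tipped over the board's front edge, lies flat and square against the buffer, and was bedded with one push of about 13 N at the wrist (about 10 N on the buffer, allowing for sliding friction); the tin and jars were left alone.

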